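# Index the assembly dial one notch

### The job

The low flange ring has to come round to the pointer on the assembly dial. Pull up the spring index ring at the dial's centre to unlock it, turn the dial one notch so that the flange ring, riding in its nest, stands at the pointer, and release the index ring so that it drops fully home in the notch.

Things in the scene. Friction and masses are not known exactly. Their poses are not given: they have to be found in the camera images.
- index_grip (a point): Grip point of the spring index ring, on the dial's axis: an upright round dark knurled collar, 43 mm in diameter, 50 mm tall (lip of 45 mm at the top). The point lies 18 mm below its top, 112 mm above the bench when home. Grip it from above at any yaw: when home nothing else within 130 mm of the axis is higher than 85 mm over the bench, but a thin post head in the collar's bore.
- index_ring (a joint): Lift of the index ring (m): 0 fully home, stop at 0.020. A spring pulls it down (with weight 7.5 N at home, 11.5 N at the stop). Its tooth clears the notches from 0.012; 0.015 to 0.018 is a good lift. Keyed to the dial: turning the lifted ring turns the dial. Sloped notch flanks: released within 10 degrees of a notch it slides home by itself, further off it stays up on the crown.
- dial (a joint): Angle of the dial (rad), 0 at the start, locked in a notch; positive is counterclockwise from above. Next notches at +1.047 and -1.047, stops at +-1.35; 2 to 3 degrees of play either way in a notch. A bare metal disc, 244 mm in diameter, upper face 28 mm above the bench, with six nests of 10 mm dowel pins, 75 mm from the axis. Turns easily and stays where it is left.
- flange_mid (a point): Centre, half-way up, of the flange ring: a flat grey turned ring, 62 mm in diameter, 19 mm tall, with a hole; the lowest and widest of the three turned parts on the dial (the others are spigots, 55 and 46 mm in diameter, 38 and 40 mm tall). It lies loose in the nest one notch (60 degrees) to one side or the other of the pointer and rides along with the dial.
- station (a point): The place at the pointer, fixed to the base: 75 mm from the dial's axis, 37.5 mm above the bench, where the centre of the flange ring is to be. The pointer is a steel finger on an upright bracket 160 mm from the axis on the same side, on the rim of the base that faces the robot; its top is 66 mm above the bench.
Mind the look-alikes: they are no part of the job. Leave any blue or yellow look-alike of the part that bears flange_mid alone.

How it is judged (in metres and radians):
On the way, in this order (a step that is already met when the one before it is completed fails the run):
1. the index ring is pulled up at least 10 mm while the dial is still in its first notch (value of joint index_ring above 0.01 m and value of joint dial between -0.25 and 0.25 rad).
2. with the ring still up, the dial is turned until the flange ring is less than 40 mm from the station at the pointer (value of joint index_ring above 0.006 m and horizontal distance between flange_mid and station below 0.04 m).
At the end, for the whole second after the job is handed in: The dial stands still, locked one notch (60 degrees, within 6) from where it began, the index ring is down to within 4 mm of fully home, and the flange ring lies flat in its nest with its centre within 15 mm (horizontally) of the station at the pointer (value of joint index_ring below 0.004 m and horizontal distance between flange_mid and station below 0.015 m and height (world z) of flange_mid below 0.0425 m and (value of joint dial between 0.94 and 1.15 rad or value of joint dial between -1.15 and -0.94 rad) and velocity of joint dial between -0.05 and 0.05 rad/s); the robot touches nothing.
It fails at once if the flange ring is lifted out of its nest (height (world z) of flange_mid above 0.055 m).
It also fails if it takes over 32 s, if anything falls off the work surface, if the arm or the gripper's body presses on something with over 40 N, if the wrist force passes 120 N, or if a joint passes its speed limit or range.

### The arm

A 6-joint arm with a two-finger parallel gripper is mounted at the origin on a cart in front of the work surface, level with it; the furniture and walls round the work are solid. World frame = base frame: x ahead of the robot, y to its left, z up, the work surface at z = 0. Lengths are in mm, angles in degrees, forces in N, time in s.
With the tool pointing down it reaches from about 300 to 850 mm from the base axis. Payload 4.2 kg.
Tool frame: the origin (TCP) lies on the centre line of the jaws, within the pads' length; the fingertips stand 14 mm ahead of it and the grasp point (between the pads) lies 5 mm behind it; x points along the fingers, y is the direction in which the jaws open and shut, and the axes are right-handed (so a half turn about x gives the same grasp; the last joint's range is limited). The gripper opens to 91 mm and grips with 3 to 60 N. Pads are 32 mm wide; open, the fingers measure 118 mm over their backs; the gripper's body (76 mm by 178 mm) begins 60 mm behind the grasp point.
Start: joints at [64.458, 18.312, 89.639, -0, 72.044, -1.146], TCP at [237.507, 523.672, 227.976] pointing down, gripper open.
Joint ranges: [-177.97, 177.97], [-48.28, 115.42], [12.27, 149.76], [-77.06, 257.06], [2.81, 150.46], [-146.56, 146.56]. Speed limits (degrees/s): [147.25, 147.25, 180, 180, 180, 180].

### API

Orientations are given as [roll, pitch, yaw] about the fixed x, y, z axes, in that order (R = Rz(yaw) Ry(pitch) Rx(roll)).
In Python, from workcell import readout, optics, env gives the robot as it stands.
- The arm moves only by the shell command python3 -m creep 'ROWS' [OPENING] [FORCE]. ROWS is JSON, a list of rows, each an object with "translation": the shift along the world's x, y, z in cm, a list of three; "delta_rot": the turn, a rotation vector about the world's x, y, z in rad, a list of three. In form: [{"translation": [dx, dy, dz], "delta_rot": [rx, ry, rz]}, ...]. A call has 1 to 5 rows; each row shifts and turns the commanded pose from where the row before left it; what a row does not reach is not made up. A row lasts 1/12 s, in which the tool goes at most 41.7 mm and 7.16 degrees, less where a joint would pass 70% of its speed; a pose out of reach is approached as far as the arm can. A call with a gripper value outside its range is refused whole. OPENING is the gripper's target within -1 to 1 (fully open at 1, half-way at 0, shut at -1), set as the call begins (- or left out, the last holds). The fingers move at their own pace and stop on an object; FORCE is the grip in N (left out, the last holds). Time passes only in rows, so rows that do not move let the fingers close. It gives the time, the measured TCP pose, the force and the opening at its end, in the units of the state.
- readout.state(): the state, without advancing time (a new reading comes with each control period).
- optics.grab_frame(name): name is "side" or "top" or "wrist"; returns (picture, depth): 384x512x3 uint8, red, green, blue; 384x512 float32, mm along the optical axis (not along the pixel's ray), 0 where there is no reading.
- optics.camera_params(name): a dict with "mtx" (3x3 intrinsics, pixels), "k1" (the pictures are not rectified: a ray, as slopes to the right and down, at radius r is drawn at 1 + k1 r^2 times it, then the intrinsics apply), "R" (3x3) and "t" (3): a world point X has camera coordinates R X + t. Camera axes: x right, y down, z forward; pixel columns grow to the right and rows downward; lengths in mm; the calibration is good to about 2 mm. A picture is of the moment at which its call begins: read the wrist's pose just before it. camera_params takes no time and is no camera call; for the wrist camera it gives the pose at the moment of the call.
- env.job_done(): hands the job in, once; it reports no verdict.
The state is a dict: "time_s": time; "qpos": joint angles; "qvel": joint speeds; "effort": joint torques, N m; "ee_pos": TCP position; "ee_rot": TCP orientation; "force": force on the tool from outside, world axes, zero at the start; "torque": the same for the moment, N m; "gripper_width": finger opening in mm.
Only numpy, scipy, OpenCV 4.12 (cv2) and the standard library are available. Lean on these libraries where they do the work, as an engineer would, in place of code of your own. Each camera call takes 0.05 s, during which the arm holds its last target.

## Working session

There is one attempt and no reset: what is moved stays moved. The work goes in short steps, Python scripts to look and compute and a shell command to move; the robot and the scene stay as the last step left them, time stands still between calls to the robot, and variables do not carry over. Pictures are saved under pics/ and viewed, and the job is handed in when it is done.

```bash
mkdir -p pics; ls; python3 - <<'E'
from workcell import readout, optics, env
import cv2
print(readout.state())
for n in ["top","side"]:
    p,d=optics.grab_frame(n); cv2.imwrite(f"pics/{n}0.png",cv2.cvtColor(p,cv2.COLOR_RGB2BGR))
    import numpy as np; np.save(f"pics/{n}0.npy",d)
    print(n,optics.camera_params(n))
E
```

```text
pics
{'time_s': 0.0, 'qpos': array([ 6.44561376e+01,  1.83520552e+01,  8.97074579e+01, -7.44645611e-04,
        7.20456185e+01, -1.14810888e+00]), 'qvel': array([ 0.05107434,  0.00034938,  0.01691866, -0.0895368 ,  0.05415637,
        0.04539808]), 'effort': array([ 7.98124383e-04, -4.12457907e+01, -2.31970060e+01,  7.26225972e-02,
        4.57828282e-02, -1.55576595e-04]), 'ee_pos': array([237.30371018, 523.19938112, 227.10900421]), 'ee_rot': array([ -90.76228233,   89.894866  , -115.15780568]), 'force': array([0.77508736, 0.82757186, 0.27542772]), 'torque': array([-0.02277642, -0.0489015 , -0.01460142]), 'gripper_width': 91.40098412459645}
top {'mtx': array([[427.62025167,   0.        , 246.46557422],
       [  0.        , 427.62025167, 192.19017617],
       [  0.        ,   0.        ,   1.        ]]), 'k1': -0.08292110554247777, 'R': array([[-0.01203026, -0.99965812,  0.02321473],
       [-0.98245617,  0.00749586, -0.18634294],
       [ 0.18610522, -0.02504921, -0.98221046]]), 't': array([-23.41542777, 561.28650284, 843.01371383])}
side {'mtx': array([[375.38747433,   0.        , 255.69882859],
       [  0.        , 375.38747433, 187.02045897],
       [  0.        ,   0.        ,   1.        ]]), 'k1': -0.10405191263685723, 'R': array([[-0.99913546, -0.0392483 ,  0.01370753],
       [-0.03248507,  0.53130328, -0.84655865],
       [ 0.02594313, -0.84627206, -0.53211894]]), 't': array([529.38408544,  86.04325057, 870.3510476 ])}
```

View pics/top0.png

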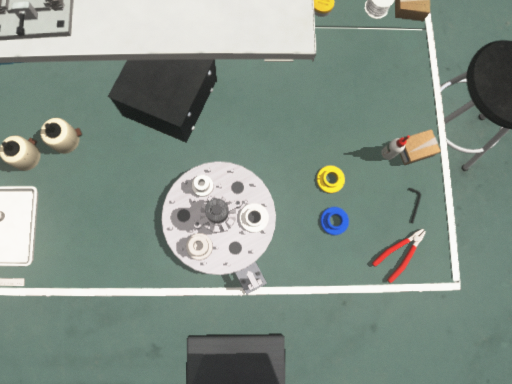

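View pics/side0.png

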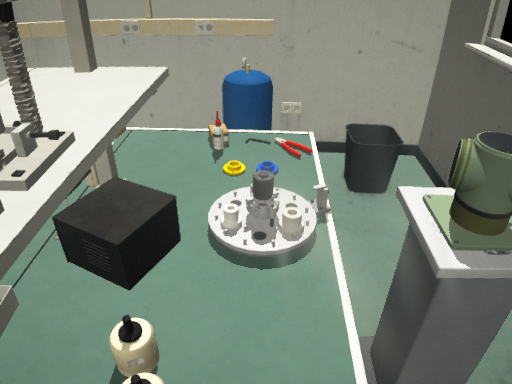

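```bash
cat > h.py <<'E'
from workcell import readout, optics, env
import cv2, numpy as np
def ray(n,uv,z,P=None):
    P=P or optics.camera_params(n)
    K=P["mtx"]; uv=np.array(uv,float)
    r=cv2.undistortPoints(uv.reshape(1,1,2),K,np.array([P["k1"],0,0,0.]))[0,0]
    R=P["R"];C=-R.T@P["t"]; d=R.T@np.array([r[0],r[1],1])
    return C+d*(z-C[2])/d[2]
def proj(n,X,P=None):
    P=P or optics.camera_params(n)
    R=P["R"]; return cv2.projectPoints(np.array(X,float).reshape(-1,1,3),cv2.Rodrigues(R)[0],P["t"],P["mtx"],np.array([P["k1"],0,0,0.]))[0][:,0]
def back(n,uv,dep,P=None):
    P=P or optics.camera_params(n)
    r=cv2.undistortPoints(np.array(uv,float).reshape(-1,1,2),P["mtx"],np.array([P["k1"],0,0,0.]))[:,0]
    c=np.c_[r,np.ones(len(r))]*np.array(dep).reshape(-1,1)
    return (c-P["t"])@P["R"]
E
python3 - <<'E'
from h import *
d=np.load("pics/top0.npy"); im=cv2.imread("pics/top0.png")
cv2.imwrite("pics/top0c.png",cv2.resize(im[150:300,150:290],None,fx=4,fy=4,interpolation=cv2.INTER_CUBIC))
s=cv2.imread("pics/side0.png")
cv2.imwrite("pics/side0c.png",cv2.resize(s[160:270,195:340],None,fx=5,fy=5,interpolation=cv2.INTER_CUBIC))
vv,uu=np.mgrid[150:300,150:290]; q=d[150:300,150:290]; ok=q>0
X=back("top",np.c_[uu[ok],vv[ok]],q[ok]); uv=np.c_[uu[ok],vv[ok]]
z=X[:,2]
for lo,hi in [(20,34),(40,55),(56,75),(75,105),(105,140)]:
    m=(z>lo)&(z<hi); M=np.zeros(d.shape,np.uint8); M[uv[m,1],uv[m,0]]=255
    n,l,st,c=cv2.connectedComponentsWithStats(M)
    for i in range(1,n):
        if st[i,4]>25:
            mm=m&(l[uv[:,1],uv[:,0]]==i)
            print(lo,hi,st[i],c[i].round(1),X[mm].mean(0).round(1),np.ptp(X[mm],0).round(0), "med z",np.median(z[mm]).round(1))
E
```

```text
20 34 [ 161  162  115  112 7181] [217.7 217.9] [511.3  32.3  27.8] [239. 243.  12.] med z 27.7
20 34 [248 211  13  13 129] [253.9 217.3] [511.1 -44.8  28.4] [25. 26.  9.] med z 28.3
40 55 [198 180   7   6  32] [201.2 182.8] [583.6  66.7  45. ] [ 9. 13. 14.] med z 43.6
40 55 [192 183  21  13  69] [203.5 189.9] [568.5  61.7  43.6] [26. 43. 15.] med z 41.8
40 55 [245 208  19  19 141] [253.8 217. ] [509.5 -43.9  46.2] [39. 38. 10.] med z 46.3
40 55 [205 236   7  11  28] [208.6 241.1] [460.4  50.7  42.1] [21. 13. 13.] med z 41.2
40 55 [194 241   9  10  68] [197.9 245.7] [450.6  72.2  47.8] [18. 17. 10.] med z 47.4
40 55 [190 254  14   5  31] [196.4 256.5] [428.9  75.7  42. ] [ 8. 27. 15.] med z 41.4
56 75 [194 175  16  17 167] [201.1 182.7] [579.   65.   66.8] [32. 31. 14.] med z 67.4
56 75 [212 196  20   9  51] [222.2 199.4] [543.7  21.4  66.6] [16. 39. 17.] med z 68.2
56 75 [200 201   9  19  68] [203.2 209.8] [522.4  60.3  66.5] [38. 16. 17.] med z 68.1
56 75 [204 209  32  24 261] [221.9 223.4] [494.3  22.   66.3] [47. 63. 18.] med z 68.0
56 75 [188 236  21  21 264] [197.8 245.6] [449.8  71.   65.3] [40. 40. 14.] med z 65.5
56 75 [247 271  16  19 161] [253.  280.7] [378.9 -39.6  64.6] [36. 30. 13.] med z 65.1
75 105 [227 199  15  12  94] [234.5 204.5] [530.9  -3.7  79.9] [22. 28.  8.] med z 79.8
75 105 [193 213  36  18 186] [210.2 222.7] [494.1  45.1  81.3] [33. 70. 28.] med z 79.7
105 140 [205 199  24  24 451] [216.4 210.3] [512.   30.5 129.5] [43. 43. 31.] med z 130.0
```

View pics/top0c.png

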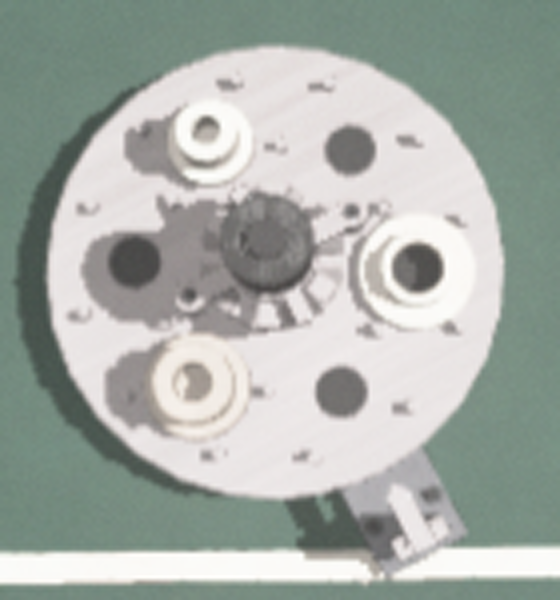

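View pics/side0c.png

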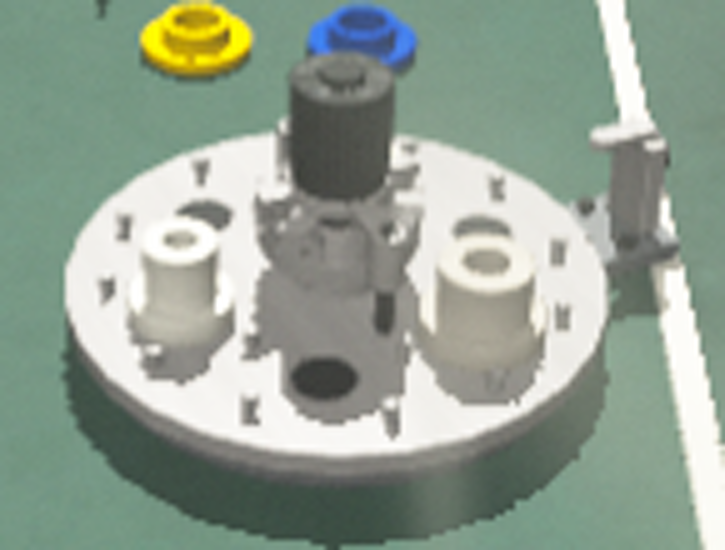

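```bash
python3 - <<'E'
from h import *
from scipy.spatial.transform import Rotation as Ro
s=readout.state(); R=Ro.from_euler('xyz',s['ee_rot'],degrees=True).as_matrix(); print(R.round(3))
d=np.load("pics/top0.npy"); vv,uu=np.mgrid[0:384,0:512]; ok=d>0
X=back("top",np.c_[uu[ok],vv[ok]],d[ok])
# disc rim circle
m=(X[:,2]>24)&(X[:,2]<32)&(np.hypot(X[:,0]-511,X[:,1]-31)<140)
c,r=cv2.minEnclosingCircle(X[m][:,:2].astype(np.float32)); print("disc",c,r)
m=(X[:,2]>122)&(X[:,2]<140)&(np.hypot(X[:,0]-511,X[:,1]-31)<40)
c,r=cv2.minEnclosingCircle(X[m][:,:2].astype(np.float32)); print("collar",c,r,X[m].mean(0))
m=(X[:,2]>44)&(X[:,2]<49)&(np.hypot(X[:,0]-510,X[:,1]+44)<25); c,r=cv2.minEnclosingCircle(X[m][:,:2].astype(np.float32)); print("fl",c,r)
# flange outer: image
for n in ['side']:
    ds=np.load("pics/side0.npy"); ok=ds>0; Y=back(n,np.c_[uu[ok],vv[ok]],ds[ok])
    m=(Y[:,2]>122)&(Y[:,2]<140)&(np.hypot(Y[:,0]-511,Y[:,1]-31)<40); print("side collar",cv2.minEnclosingCircle(Y[m][:,:2].astype(np.float32)),Y[m][:,2].max())
A=np.vstack([X,Y])
a=np.array([237,523]);b=np.array([511,31]);u=(b-a)/np.linalg.norm(b-a)
t=(A[:,:2]-a)@u; p=(A[:,:2]-a)@np.array([-u[1],u[0]])
m=(t>-60)&(t<660)&(abs(p)<150)
for k in range(-60,660,60):
    mm=m&(t>=k)&(t<k+60); print(k,mm.sum(),A[mm,2].max() if mm.any() else None)
print("box z",X[(X[:,0]>650)&(X[:,0]<720)&(abs(X[:,1]-120)<60)][:,2].max())
E
```

```text
[[-0.001  0.413  0.911]
 [-0.001  0.911 -0.413]
 [-1.    -0.002 -0.   ]]
disc (513.3731689453125, 31.182546615600586) 121.90463256835938
collar (513.3030395507812, 30.67837905883789) 22.267154693603516 [512.78305606  30.92754874 130.47231636]
fl (509.6263427734375, -44.283775329589844) 19.399181365966797
side collar ((516.5113525390625, 31.425010681152344), 23.956758499145508) 135.79403021864766
-60 991 -767.1489924169177
0 870 -764.8643737269994
60 1354 23.942169695001994
120 2245 24.717584683392378
180 4928 23.470336354994814
240 5599 5.924171442903924
300 5792 5.810939623024685
360 5946 5.251210690640417
420 6804 69.87516666205684
480 6824 83.59405977952586
540 6523 136.28966753919252
600 4570 83.85578965263896
box z 122.98847131082414
```

Candidates on the dial in the top view: (201,184) has its top at 67 mm, so it is the slim spigot. (198,246) has its top at 66 mm, so it is the wide spigot. (254,217) has its top at 47 mm and is the widest, so it is the flange ring; the enlarged crop confirms this. The blue part at (335,221) and the yellow one at (330,179) are off the dial.

The dial's axis is at about (513,31). The pointer bears about -152° and the flange about -91°, so the dial must turn about -60° (clockwise).

```bash
A='[{"translation":[1.84,-3.28,0],"delta_rot":[0,0,0]},{"translation":[1.84,-3.28,0],"delta_rot":[0,0,0]},{"translation":[1.84,-3.28,0],"delta_rot":[0,0,0]},{"translation":[1.84,-3.28,0],"delta_rot":[0,0,0]},{"translation":[1.84,-3.28,0],"delta_rot":[0,0,0]}]'; true
python3 -m creep '[{"translation":[1.84,-3.28,0],"delta_rot":[0,0,0]},{"translation":[1.84,-3.28,0],"delta_rot":[0,0,0]},{"translation":[1.84,-3.28,0],"delta_rot":[0,0,0]},{"translation":[1.84,-3.28,0],"delta_rot":[0,0,0]},{"translation":[1.84,-3.28,0],"delta_rot":[0,0,0]}]' 1 40
```

```text
time_s: 0.52
ee_pos: [329.7, 357.9, 227.6]
ee_rot: [-99.9, 90.0, -124.3]
force: [1.0, 0.8, 0.2]
gripper_width: 91.2
```

```bash

python3 -m creep '[{"translation":[1.84,-3.28,0],"delta_rot":[0,0,0]},{"translation":[1.84,-3.28,0],"delta_rot":[0,0,0]},{"translation":[1.84,-3.28,0],"delta_rot":[0,0,0]},{"translation":[1.84,-3.28,0],"delta_rot":[0,0,0]},{"translation":[1.84,-3.28,0],"delta_rot":[0,0,0]}]' && python3 -m creep '[{"translation":[1.84,-3.28,0],"delta_rot":[0,0,0]},{"translation":[1.84,-3.28,0],"delta_rot":[0,0,0]},{"translation":[1.84,-3.28,0],"delta_rot":[0,0,0]},{"translation":[1.84,-3.0,0],"delta_rot":[0,0,0]},{"translation":[0,0,0],"delta_rot":[0,0,0]}]'
python3 - <<'E'
from h import *
P=optics.camera_params("wrist"); s=readout.state(); p,d=optics.grab_frame("wrist"); cv2.imwrite("pics/w1.png",cv2.cvtColor(p,cv2.COLOR_RGB2BGR))
print(s['ee_pos'],s['ee_rot'],s['qpos'])
vv,uu=np.mgrid[0:384,0:512]; ok=d>0
X=back("wrist",np.c_[uu[ok],vv[ok]],d[ok],P)
m=(X[:,2]>120)&(X[:,2]<140)&(np.hypot(X[:,0]-511,X[:,1]-31)<40)
print(m.sum()); print(cv2.minEnclosingCircle(X[m][:,:2].astype(np.float32)),X[m][:,2].max())
E
```

```text
time_s: 0.93
ee_pos: [421.8, 193.9, 227.8]
ee_rot: [-153.0, 90.0, -177.4]
force: [0.7, 0.3, -0.2]
gripper_width: 91.3
time_s: 1.35
ee_pos: [497.8, 62.6, 227.6]
ee_rot: [-33.1, 89.8, -57.8]
force: [-0.6, 0.3, -1.2]
gripper_width: 91.3
[497.78137899  62.59469919 227.55341365] [-33.06165426  89.82876144 -57.75207172] [  5.95217726  11.68276556  98.96522946  -0.16413889  69.27622313
 -59.29942409]
1815
((515.91259765625, 31.283552169799805), 22.496536254882812) 135.51049331803355
```

View pics/w1.png

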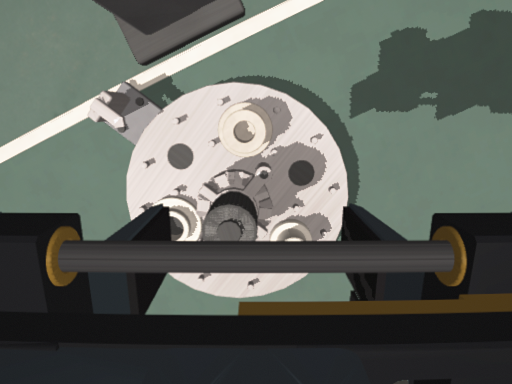

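```bash

python3 -m creep '[{"translation":[0,0,0],"delta_rot":[0,0,0]},{"translation":[0,0,0],"delta_rot":[0,0,0]},{"translation":[0,0,0],"delta_rot":[0,0,0]}]'
python3 - <<'E'
from h import *
P=optics.camera_params("wrist"); s=readout.state(); p,d=optics.grab_frame("wrist"); cv2.imwrite("pics/w2.png",cv2.cvtColor(p,cv2.COLOR_RGB2BGR))
print(s['ee_pos'],s['ee_rot'],s['qpos'])
vv,uu=np.mgrid[0:384,0:512]; ok=d>0
X=back("wrist",np.c_[uu[ok],vv[ok]],d[ok],P)
m=(X[:,2]>120)&(X[:,2]<140)&(np.hypot(X[:,0]-511,X[:,1]-31)<40)
print(m.sum()); print(cv2.minEnclosingCircle(X[m][:,:2].astype(np.float32)),np.median(X[m][:,2]))
m=(X[:,2]>24)&(X[:,2]<32)&(np.hypot(X[:,0]-511,X[:,1]-31)<140)
print(cv2.minEnclosingCircle(X[m][:,:2].astype(np.float32)))
E
```

```text
time_s: 1.65
ee_pos: [494.4, 68.4, 227.9]
ee_rot: [172.8, 90.0, 148.5]
force: [-0.5, 0.1, 0.0]
gripper_width: 91.2
[494.36220032  68.37841386 227.90247471] [172.83175948  89.96258251 148.53531108] [ 6.53974946e+00  1.14817161e+01  9.91762713e+01  2.46171307e-02
  6.93714979e+01 -5.91724809e+01]
1453
((515.2915649414062, 31.506805419921875), 22.168563842773438) 129.57942888180258
((516.8192749023438, 31.116472244262695), 122.38629913330078)
```

View pics/w2.png

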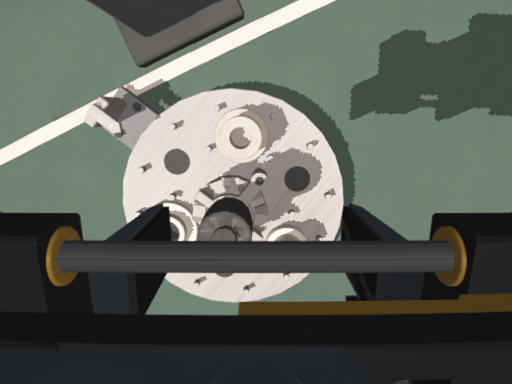

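The wrist view shows the collar at (228,225), partly behind the gripper. The three views put the axis at about (514.5, 31). Centring over it, then going down.

```bash

python3 -m creep '[{"translation":[1.0,-1.87,0],"delta_rot":[0,0,0]},{"translation":[1.0,-1.87,0],"delta_rot":[0,0,0]},{"translation":[0,0,-1.5],"delta_rot":[0,0,0]},{"translation":[0,0,-1.5],"delta_rot":[0,0,0]},{"translation":[0,0,0],"delta_rot":[0,0,0]}]'
python3 -m creep '[{"translation":[0,0,0],"delta_rot":[0,0,0]},{"translation":[0,0,0],"delta_rot":[0,0,0]}]'
python3 - <<'E'
from h import *
print(readout.state()['ee_pos'])
for n in ["top","side"]:
    p,d=optics.grab_frame(n); cv2.imwrite(f"pics/{n}1.png",cv2.resize(cv2.cvtColor(p,cv2.COLOR_RGB2BGR)[100:290,140:360],None,fx=3,fy=3))
E
```

```text
time_s: 2.12
ee_pos: [513.1, 30.5, 195.6]
ee_rot: [-155.6, 89.7, -180.0]
force: [-0.7, 0.7, -0.4]
gripper_width: 90.9
time_s: 2.28
ee_pos: [515.4, 30.6, 198.8]
ee_rot: [32.6, 89.9, 8.3]
force: [0.6, 0.8, 0.1]
gripper_width: 91.0
[515.35440786  30.57201937 198.75952168]
```

View pics/side1.png

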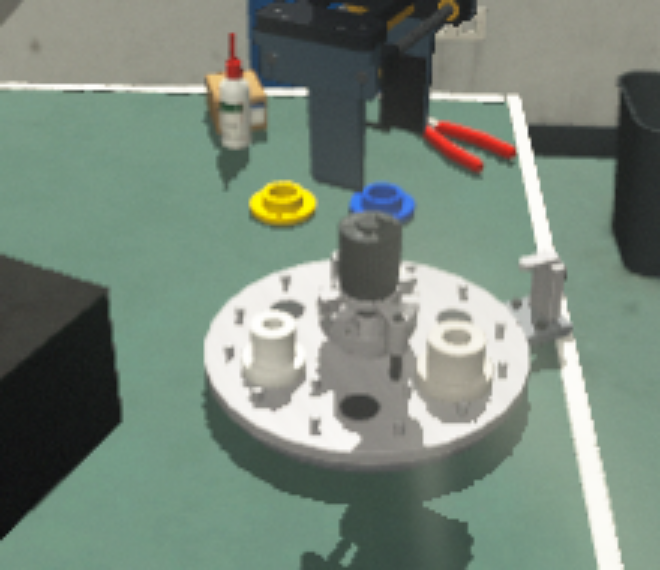

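The side view crop shows the jaws at (335,120) and (405,90), straddling the collar at (370,240). Going down 91 mm.

```bash

python3 -m creep '[{"translation":[0,0,-1.5],"delta_rot":[0,0,0]},{"translation":[0,0,-1.5],"delta_rot":[0,0,0]},{"translation":[0,0,-1.5],"delta_rot":[0,0,0]},{"translation":[0,0,-1.5],"delta_rot":[0,0,0]},{"translation":[0,0,0],"delta_rot":[0,0,0]}]'
python3 -m creep '[{"translation":[0,0,-1.5],"delta_rot":[0,0,0]},{"translation":[0,0,-1.6],"delta_rot":[0,0,0]},{"translation":[0,0,0],"delta_rot":[0,0,0]},{"translation":[0,0,0],"delta_rot":[0,0,0]},{"translation":[0,0,0],"delta_rot":[0,0,0]}]'
python3 - <<'E'
from h import *
print(readout.state()['ee_pos'])
for n in ["top","side"]:
    p,d=optics.grab_frame(n); cv2.imwrite(f"pics/{n}2.png",cv2.resize(cv2.cvtColor(p,cv2.COLOR_RGB2BGR)[100:290,140:360],None,fx=3,fy=3))
E
```

```text
time_s: 2.8
ee_pos: [513.6, 30.0, 136.2]
ee_rot: [-154.7, 89.8, -179.1]
force: [-0.7, -0.1, 0.0]
gripper_width: 91.1
time_s: 3.22
ee_pos: [516.1, 30.0, 108.4]
ee_rot: [27.7, 89.9, 3.3]
force: [0.4, -1.2, -0.6]
gripper_width: 91.3
[516.05879587  29.96739895 108.35778185]
```

View pics/side2.png

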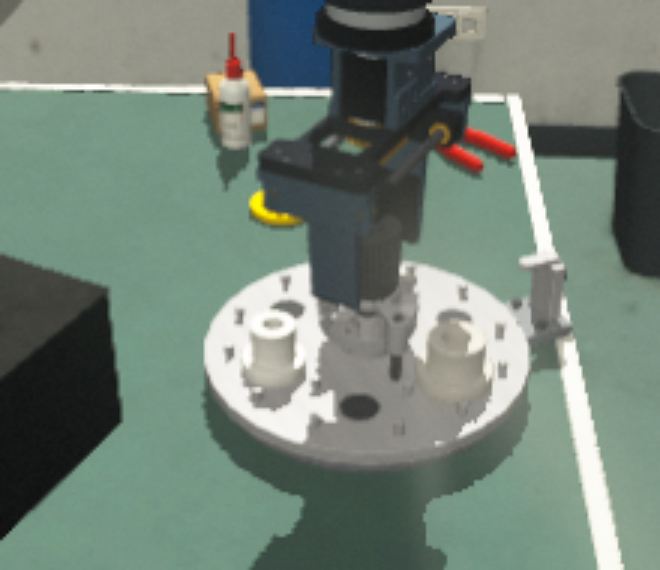

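```bash

python3 -m creep '[{"translation":[0,0,0],"delta_rot":[0,0,0]},{"translation":[0,0,0],"delta_rot":[0,0,0]},{"translation":[0,0,0],"delta_rot":[0,0,0]},{"translation":[0,0,0],"delta_rot":[0,0,0]},{"translation":[0,0,0],"delta_rot":[0,0,0]}]' -1 45
python3 -m creep '[{"translation":[0,0,0],"delta_rot":[0,0,0]},{"translation":[0,0,0],"delta_rot":[0,0,0]},{"translation":[0,0,0],"delta_rot":[0,0,0]}]'
```

```text
time_s: 3.73
ee_pos: [515.1, 29.9, 107.1]
ee_rot: [61.4, 90.0, 37.0]
force: [-0.6, 0.4, -0.5]
gripper_width: 60.7
time_s: 3.98
ee_pos: [515.5, 30.8, 107.0]
ee_rot: [89.9, 89.9, 65.5]
force: [0.5, 2.4, 0.6]
gripper_width: 42.8
```

Gripped at 42.8 mm, which matches the collar. Now lifting 16–17 mm.

```bash

python3 -m creep '[{"translation":[0,0,0],"delta_rot":[0,0,0]},{"translation":[0,0,0.5],"delta_rot":[0,0,0]},{"translation":[0,0,0.5],"delta_rot":[0,0,0]},{"translation":[0,0,0.4],"delta_rot":[0,0,0]},{"translation":[0,0,0.3],"delta_rot":[0,0,0]}]'
python3 -m creep '[{"translation":[0,0,0],"delta_rot":[0,0,0]},{"translation":[0,0,0],"delta_rot":[0,0,0]},{"translation":[0,0,0],"delta_rot":[0,0,0]}]'
python3 - <<'E'
from h import *
print(readout.state()['ee_pos'],readout.state()['force'])
for n in ["side"]:
    p,d=optics.grab_frame(n); cv2.imwrite(f"pics/{n}3.png",cv2.resize(cv2.cvtColor(p,cv2.COLOR_RGB2BGR)[160:270,195:340],None,fx=5,fy=5))
E
```

```text
time_s: 4.4
ee_pos: [515.4, 30.8, 122.9]
ee_rot: [106.3, 89.9, 81.9]
force: [3.4, 5.7, -11.4]
gripper_width: 42.6
time_s: 4.65
ee_pos: [515.5, 30.8, 122.6]
ee_rot: [109.6, 89.9, 85.2]
force: [5.0, 5.3, -10.8]
gripper_width: 42.4
[515.45509216  30.76328374 122.56904813] [  4.98215001   5.28091987 -10.84393564]
```

View pics/side3.png

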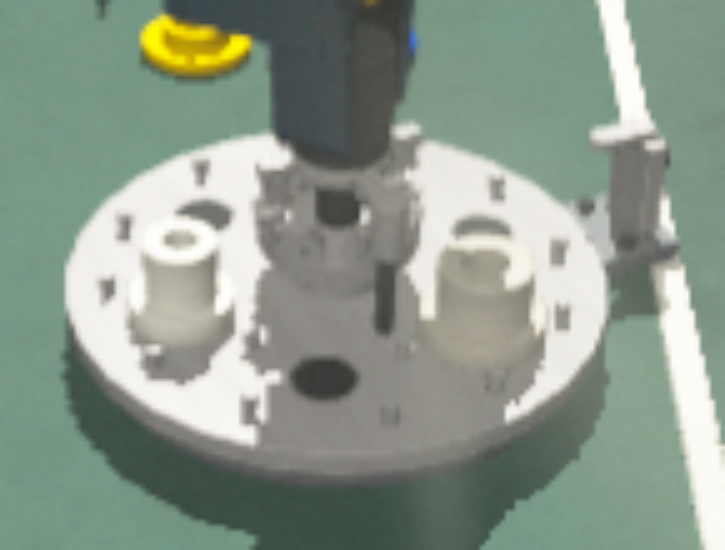

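The ring is up about 16 mm: 10.8 N fits the spring, and the tooth is visibly clear of the notches. Turning clockwise.

```bash

python3 -m creep '[{"translation":[0,0,0],"delta_rot":[0,0,-0.05]},{"translation":[0,0,0],"delta_rot":[0,0,-0.07]},{"translation":[0,0,0],"delta_rot":[0,0,-0.07]},{"translation":[0,0,0],"delta_rot":[0,0,-0.07]},{"translation":[0,0,0],"delta_rot":[0,0,-0.07]}]'
python3 - <<'E'
from h import *
s=readout.state();print(s['ee_pos'],s['force'],s['torque'],s['qpos'])
for n in ["side"]:
    p,d=optics.grab_frame(n); cv2.imwrite(f"pics/{n}4.png",cv2.resize(cv2.cvtColor(p,cv2.COLOR_RGB2BGR)[160:270,195:340],None,fx=5,fy=5))
E
```

```text
time_s: 5.12
ee_pos: [515.4, 30.7, 122.5]
ee_rot: [135.5, 89.9, 92.0]
force: [4.1, 4.5, -10.0]
gripper_width: 42.2
[515.40972007  30.68287132 122.48478379] [ 4.12280808  4.46364043 -9.95614596] [ 0.5865462  -0.71736673  0.04796198] [ 2.07819825e+00  1.84462852e+01  1.06156053e+02  1.02176183e-01
  5.53975233e+01 -4.44699229e+01]
```

View pics/side4.png

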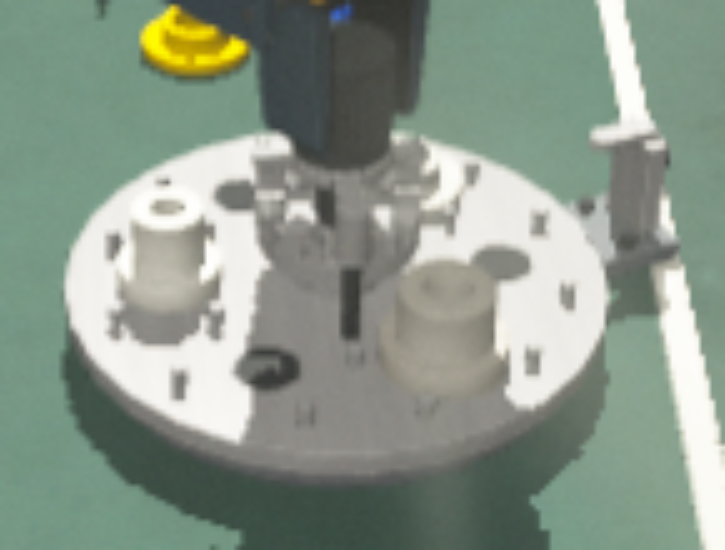

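The dial turns with the ring, and the flange at (450,190) is coming round towards the pointer at (640,170). Another 0.72 rad to go.

```bash

python3 -m creep '[{"translation":[0,0,0],"delta_rot":[0,0,-0.07]},{"translation":[0,0,0],"delta_rot":[0,0,-0.08]},{"translation":[0,0,0],"delta_rot":[0,0,-0.08]},{"translation":[0,0,0],"delta_rot":[0,0,-0.08]},{"translation":[0,0,0],"delta_rot":[0,0,-0.08]}]'
python3 -m creep '[{"translation":[0,0,0],"delta_rot":[0,0,-0.08]},{"translation":[0,0,0],"delta_rot":[0,0,-0.08]},{"translation":[0,0,0],"delta_rot":[0,0,-0.07]},{"translation":[0,0,0],"delta_rot":[0,0,-0.06]},{"translation":[0,0,0],"delta_rot":[0,0,-0.04]}]'
python3 -m creep '[{"translation":[0,0,0],"delta_rot":[0,0,0]},{"translation":[0,0,0],"delta_rot":[0,0,0]},{"translation":[0,0,0],"delta_rot":[0,0,0]}]'
python3 - <<'E'
from h import *
s=readout.state();print(s['ee_pos'],s['force'],s['torque'],s['qpos'])
for n in ["side","top"]:
    p,d=optics.grab_frame(n); cv2.imwrite(f"pics/{n}5.png",cv2.resize(cv2.cvtColor(p,cv2.COLOR_RGB2BGR)[150:290,150:340],None,fx=4,fy=4)); np.save(f"pics/{n}5.npy",d)
    vv,uu=np.mgrid[0:384,0:512]; ok=d>0
    X=back(n,np.c_[uu[ok],vv[ok]],d[ok])
    a=np.degrees(np.arctan2(X[:,1]-31,X[:,0]-514.5)); r=np.hypot(X[:,1]-31,X[:,0]-514.5)
    m=(X[:,2]>42)&(X[:,2]<50)&(r>50)&(r<110)&(X[:,0]<514)&(X[:,1]<31)
    if m.sum()>10: print(n,m.sum(),cv2.minEnclosingCircle(X[m][:,:2].astype(np.float32)))
E
```

```text
time_s: 5.58
ee_pos: [515.3, 30.6, 122.5]
ee_rot: [163.3, 89.9, 97.5]
force: [3.2, 3.8, -11.5]
gripper_width: 42.4
time_s: 6.0
ee_pos: [515.2, 30.6, 122.4]
ee_rot: [-166.9, 89.9, 108.4]
force: [3.3, 4.2, -11.7]
gripper_width: 42.2
time_s: 6.25
ee_pos: [515.3, 30.6, 122.4]
ee_rot: [-172.0, 89.9, 103.4]
force: [3.8, 4.2, -11.5]
gripper_width: 42.1
[515.25648285  30.58496025 122.43609344] [  3.81118552   4.15270906 -11.47088902] [ 0.49985338 -0.65532464 -0.04075852] [ 2.07175328e+00  1.84437544e+01  1.06168500e+02  9.47589366e-02
  5.54033918e+01 -3.39426048e+00]
side 108 ((450.5240478515625, -1.859779953956604), 20.99763298034668)
```

View pics/side5.png

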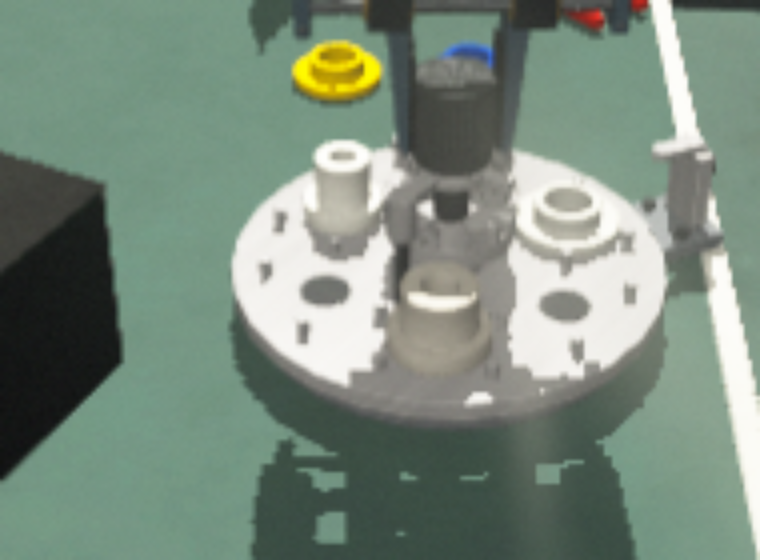

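View pics/top5.png

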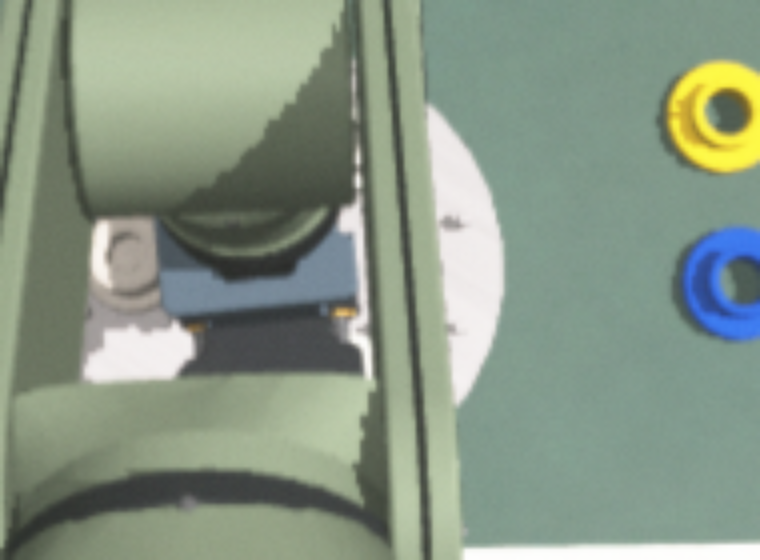

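The dial has turned about 60° (wrist joint 60.3°). In the side view the flange stands at (567,215), in line with the pointer at (685,180). Its hub measures (450,-2), a bearing of about -153°. Lowering and releasing.

```bash

python3 -m creep '[{"translation":[0,0,-0.4],"delta_rot":[0,0,0]},{"translation":[0,0,-0.5],"delta_rot":[0,0,0]},{"translation":[0,0,-0.4],"delta_rot":[0,0,0]},{"translation":[0,0,-0.1],"delta_rot":[0,0,0]},{"translation":[0,0,0],"delta_rot":[0,0,0]}]'
python3 -m creep '[{"translation":[0,0,0],"delta_rot":[0,0,0]},{"translation":[0,0,0],"delta_rot":[0,0,0]},{"translation":[0,0,0],"delta_rot":[0,0,0]},{"translation":[0,0,0],"delta_rot":[0,0,0]},{"translation":[0,0,0],"delta_rot":[0,0,0]}]' 1
python3 -m creep '[{"translation":[0,0,0],"delta_rot":[0,0,0]},{"translation":[0,0,0],"delta_rot":[0,0,0]},{"translation":[0,0,0],"delta_rot":[0,0,0]}]'
python3 - <<'E'
from h import *
s=readout.state();print(s['ee_pos'],s['force'],s['torque'],s['qpos'])
for n in ["side"]:
    p,d=optics.grab_frame(n); cv2.imwrite(f"pics/{n}6.png",cv2.resize(cv2.cvtColor(p,cv2.COLOR_RGB2BGR)[150:290,150:340],None,fx=4,fy=4))
E
```

```text
time_s: 6.77
ee_pos: [515.3, 30.6, 108.7]
ee_rot: [-175.3, 89.9, 100.1]
force: [3.6, 5.2, -7.9]
gripper_width: 42.3
time_s: 7.18
ee_pos: [515.1, 29.6, 110.3]
ee_rot: [52.7, 90.0, -31.8]
force: [-0.2, 0.6, -0.9]
gripper_width: 73.2
time_s: 7.43
ee_pos: [515.1, 29.8, 110.1]
ee_rot: [71.8, 90.0, -12.7]
force: [0.4, 0.4, -0.8]
gripper_width: 90.4
[515.11898289  29.80157064 110.09292116] [ 0.42433503  0.40045923 -0.80504925] [-0.04208996  0.09886727 -0.01683358] [ 2.03666991e+00  1.92151835e+01  1.07119890e+02 -5.33572991e-03
  5.36486153e+01 -3.40259421e+00]
```

View pics/side6.png

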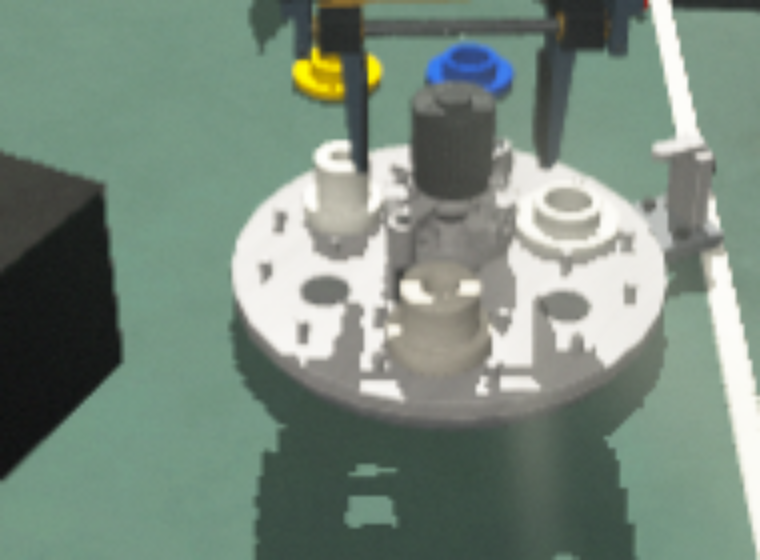

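The jaws are open and clear, and the collar at (452,140) has dropped. Raising straight up, then backing off to the left so the top camera can check.

```bash

python3 -m creep '[{"translation":[0,0,1.5],"delta_rot":[0,0,0]},{"translation":[0,0,2.5],"delta_rot":[0,0,0]},{"translation":[0,0,2.5],"delta_rot":[0,0,0]},{"translation":[0,0,2.5],"delta_rot":[0,0,0]},{"translation":[0,0,2.5],"delta_rot":[0,0,0]}]'
python3 -m creep '[{"translation":[-1,2.5,0.5],"delta_rot":[0,0,0]},{"translation":[-1,3,0],"delta_rot":[0,0,0]},{"translation":[-1,3,0],"delta_rot":[0,0,0]},{"translation":[-1,3,0],"delta_rot":[0,0,0]},{"translation":[-1,3,0],"delta_rot":[0,0,0]}]'
python3 -m creep '[{"translation":[-1,3,0],"delta_rot":[0,0,0]},{"translation":[-1,3,0],"delta_rot":[0,0,0]},{"translation":[-1,3,0],"delta_rot":[0,0,0]},{"translation":[-1,3,0],"delta_rot":[0,0,0]},{"translation":[-1,3,0],"delta_rot":[0,0,0]}]'
python3 -m creep '[{"translation":[0,0,0],"delta_rot":[0,0,0]},{"translation":[0,0,0],"delta_rot":[0,0,0]},{"translation":[0,0,0],"delta_rot":[0,0,0]},{"translation":[0,0,0],"delta_rot":[0,0,0]},{"translation":[0,0,0],"delta_rot":[0,0,0]}]'
python3 - <<'E'
from h import *
for n in ["top","side"]:
    p,d=optics.grab_frame(n); cv2.imwrite(f"pics/{n}7.png",cv2.resize(cv2.cvtColor(p,cv2.COLOR_RGB2BGR)[150:300,150:340],None,fx=4,fy=4))
    d0=np.load(f"pics/{n}0.npy")
    vv,uu=np.mgrid[0:384,0:512]
    for k,D in (("before",d0),("now",d)):
        ok=D>0; X=back(n,np.c_[uu[ok],vv[ok]],D[ok]); r=np.hypot(X[:,1]-31,X[:,0]-514)
        m=(X[:,2]>120)&(X[:,2]<160)&(r<35); 
        if m.sum()>5: print(n,k,"collar",np.median(X[m],0).round(2),m.sum())
        m=(X[:,2]>43)&(X[:,2]<50)&(r>45)&(r<110)&(X[:,1]<20)&((k=="before")|(X[:,0]<500))
        if m.sum()>5: c,rr=cv2.minEnclosingCircle(X[m][:,:2].astype(np.float32)); print(n,k,"flange",c,rr,np.median(X[m],0).round(1), np.degrees(np.arctan2(c[1]-31,c[0]-(513.3 if n=='top' else 516.5))))
E
```

```text
time_s: 7.9
ee_pos: [514.9, 29.9, 226.2]
ee_rot: [-44.3, 90.0, -128.8]
force: [1.1, 0.2, -0.2]
gripper_width: 91.2
time_s: 8.32
ee_pos: [464.4, 176.0, 230.1]
ee_rot: [94.2, 90.0, 9.6]
force: [0.5, 0.5, 0.1]
gripper_width: 91.3
time_s: 8.73
ee_pos: [414.3, 326.2, 230.1]
ee_rot: [72.6, 90.0, -11.9]
force: [0.7, -0.0, -0.1]
gripper_width: 91.3
time_s: 9.15
ee_pos: [415.5, 323.8, 230.0]
ee_rot: [34.0, 90.0, -50.6]
force: [0.3, 0.4, -0.4]
gripper_width: 91.4
top before collar [512.48  31.02 130.1 ] 428
top before flange (509.83056640625, -43.85680389404297) 19.60040283203125 [510.4 -43.9  46.5] -92.65362317285518
top now collar [512.5   31.02 129.97] 429
top now flange (446.3764953613281, -3.540379524230957) 19.496734619140625 [445.1  -4.2  46.6] -152.70095792022846
side before collar [514.81  39.52 130.3 ] 257
side now collar [514.95  39.6  130.16] 259
side now flange (453.11724853515625, -1.7702341079711914) 18.64678955078125 [456.9   9.1  46.3] -152.66007212051656
```

View pics/top7.png

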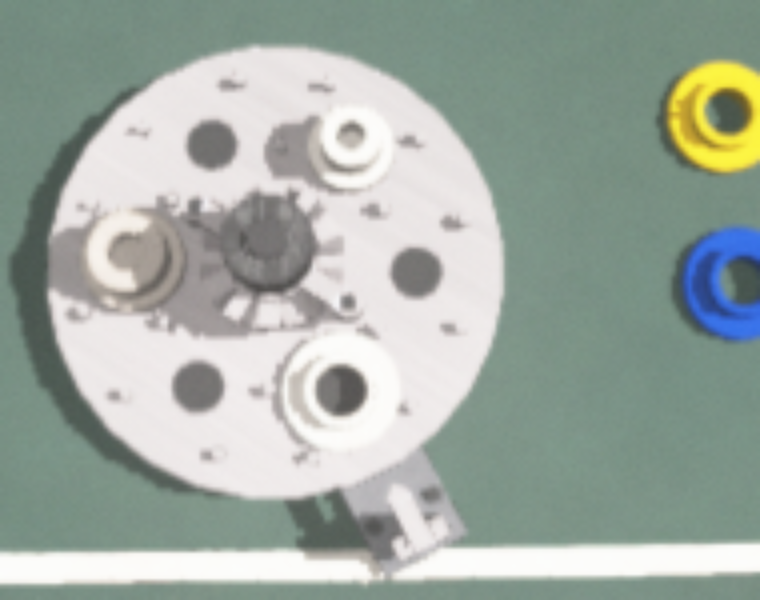

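View pics/side7.png

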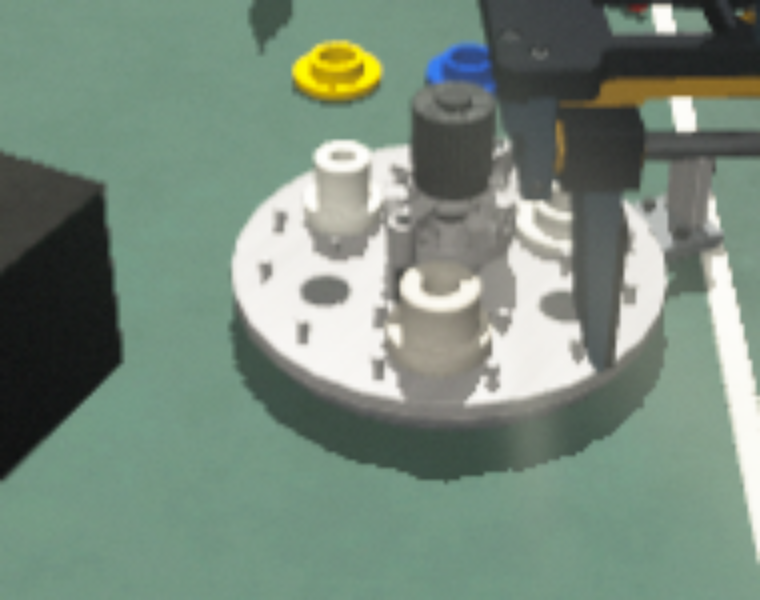

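The top view shows the flange at (340,390) by the pointer at (400,510). The collar is at (268,240), at the same height as before (129.97 mm now, 130.1 mm then). The flange turned -60.05° and still lies flat (top at 46.6 mm). Handing in.

```bash
python3 -c "
from workcell import env; print(env.job_done())"
```

```text
the job is handed in; nothing more can be done
None
```

The flange ring now stands at the pointer, with the dial locked one notch clockwise. I handed the job in at about 9.3 s; no verdict is reported.

**What I did:** I gripped the index ring from above and pulled it up about 16 mm. I turned it -60° with the dial following, lowered it, let it go and moved the arm clear.

**Last checks:**
- **Flange:** its bearing about the axis went from -92.7° to -152.7°, a turn of 60.05°. That is in line with the pointer, which I measured at about -152°. Its top is at 46.6 mm, so it lies flat in its nest.
- **Index ring:** the collar's top is at 130.0 mm against 130.1 mm at the start, so it is fully home.
- **Robot:** it is clear of everything, with tool forces under 1 N.

No check failed. The cameras disagreed by about 2–3 mm on the axis position (x of 513 to 516.5 mm); I used 514.5 mm.

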